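# Set out the stripped valve gear in its organiser

### The job

The cylinder head has been stripped: put each of the four parts on the white tray into the organiser insert made for it - the larger and the smaller valve each upright on its head in the round pocket of its own size, the spring upright round the peg, the bearing cap flat on its feet in the rectangular pocket, all fully down. Set the parts down, do not drop or fling them, and leave the two sockets on the bench standing where they are.

Things in the scene. Friction and masses are not known exactly. Their poses are not given: they have to be found in the camera images.
- valve_large: The larger engine valve, bright steel, standing on its flat round head, stem up: head 44 mm across, tapering within 26 mm of height to a round stem 8 mm across; 84 mm tall, about 85 g. Starts on the white tray (240 x 240 mm, floor 4 mm and rim 12 mm above the bench). Origin: centre of its underside; z up the stem.
- valve_small: The smaller engine valve, bright steel, standing on its flat round head, stem up: head 34 mm across, tapering within 26 mm of height to a round stem 8 mm across; 84 mm tall, about 65 g. Starts on the white tray (240 x 240 mm, floor 4 mm and rim 12 mm above the bench). Origin: centre of its underside; z up the stem.
- spring: Valve spring, dark steel coil standing upright, outside 32 mm, open bore 24 mm, 46 mm tall, about 60 g, stiff (takes a normal grip across its diameter). Starts on the white tray. Origin: centre of its underside, z up its axis.
- cap: Camshaft bearing cap, grey cast-metal bridge on two flat feet: 66 mm long (x), 22 mm wide (y), 30 mm tall (z), about 90 g. Feet 12 mm high with a bolt hole at each end; in the middle a round arch with a flat boss, its flat parallel sides 22 mm apart. The ends are alike. Starts on the white tray at any yaw. Origin: centre of its underside.
- holder_large: Grey square insert, 83 x 83 mm, fixed in any one cell of the black grid plate. Origin: centre of its underside, 5 mm above the bench; x, y along its sides, z up. 16 mm high, with a central round pocket 55 mm across and 10 mm deep, dark floor 6 mm above the origin, edge bevelled 3 mm: the larger round pocket, for the larger valve.
- holder_small: Grey square insert, 83 x 83 mm, fixed in any one cell of the black grid plate. Origin: centre of its underside, 5 mm above the bench; x, y along its sides, z up. 16 mm high, with a central round pocket 45 mm across and 10 mm deep, dark floor 6 mm above the origin, edge bevelled 3 mm: the smaller round pocket, for the smaller valve.
- holder_spring: Grey square insert, 83 x 83 mm, fixed in any one cell of the black grid plate. Origin: centre of its underside, 5 mm above the bench; x, y along its sides, z up. A low block 8 mm high with a dark round pad and an upright central peg 12 mm across, 21 mm tall above the block's top (last 4 mm tapered): for the spring, which stands round the peg on the block's top, 8 mm above the origin.
- holder_cap: Grey square insert, 83 x 83 mm, fixed in any one cell of the black grid plate. Origin: centre of its underside, 5 mm above the bench; x, y along its sides, z up. 16 mm high, with a central rectangular pocket 76 mm (x) by 32 mm (y), 10 mm deep, dark floor 6 mm above the origin, edge bevelled 3 mm: for the bearing cap, long side along the pocket's, either way round.
- socket_long: Longer steel socket of a socket set, standing upright and loose on the bench between tray and organiser, 28 mm across, 78 mm tall; not to be moved. Origin: centre of its underside, z up.
- socket_short: Shorter, thicker steel socket of a socket set, standing upright and loose on the bench between tray and organiser, 32 mm across, 52 mm tall; not to be moved. Origin: centre of its underside, z up.
Mind the look-alikes: they are no part of the job. Leave any blue or purple look-alike of the valve_small alone.

How it is judged:
By the outcome, as a careful person would: the job done as asked, in the order asked, and still so for the second after the job is handed in, with the robot touching nothing.
It also fails if it takes over 109 s, if anything falls off the work surface, if the arm or the gripper's body presses on something with over 40 N, if the wrist force passes 120 N, or if a joint passes its speed limit or range.

### The arm

A 6-joint arm with a two-finger parallel gripper is mounted at the origin on the work surface. World frame = base frame: x ahead of the robot, y to its left, z up, the work surface at z = 0. Lengths are in m, angles in degrees, forces in N, time in s.
With the tool pointing down it reaches from about 0.3 to 0.75 m from the base axis. Payload 8.5 kg.
Tool frame: the origin (TCP) lies at the very end of the fingers, on their centre line; the grasp point (between the pads) lies 19 mm behind it (env.tcp_to_grasp is the distance from the TCP to the grasp point, in m); z points along the fingers, y is the line along which they close (so a half turn about z gives the same grasp; the last joint's range is limited). The gripper opens to 85 mm and grips with 20 to 120 N. Pads are 22 mm wide; open, the fingers measure 114 mm over their backs; the gripper's body (76 mm by 85 mm) begins 54 mm behind the grasp point. The pads swing forward as they close: fully open they stand 13 mm farther back than shut.
Start: joints at [-86.82, 21.807, 74.336, -0, 83.858, -12.336], TCP at [0.147, -0.53, 0.231] pointing down, gripper open.
Joint ranges: [-178.18, 178.18], [-50.72, 133.34], [12.68, 142.11], [-81.47, 261.47], [9.98, 163.14], [-165.26, 165.26]. Speed limits (degrees/s): [136.94, 136.94, 180, 180, 180, 180].

### API

Orientations are given as a 3x3 rotation matrix whose columns are the frame's x, y, z axes.
In Python, from rig import status, get_image, env gives the robot as it stands.
- The arm moves only by the shell command python3 -m handwheel 'ROWS' [FORCE]. ROWS is text: rows parted by semicolons, each of 7 numbers parted by spaces: the shift along the world's x, y, z in cm, then the turn, a rotation vector about the world's x, y, z in degrees, then the opening, from 0 (shut) to 1 (fully open). In form: dx dy dz wx wy wz gripper; .... A call has 1 to 8 rows; each row is the pose to reach, as a shift and turn from the pose commanded when the call began; what a row does not reach only later rows make up. A row lasts 1/12 s, in which the tool goes at most 41.7 mm and 7.16 degrees, less where a joint would pass 70% of its speed; a pose out of reach is approached as far as the arm can. A call with a gripper value outside its range is refused whole. The fingers move at their own pace and stop on an object; FORCE is the grip in N (left out, the last holds). Time passes only in rows, so rows that repeat a pose let the fingers close. It gives the time, the measured TCP pose, the force, the opening and the grip force at its end, in the units of the state.
- status.observe(): the state, without advancing time (a new reading comes with each control period).
- get_image(name): name is "scene" or "top" or "wrist"; returns a dict with "color" (480x640x3 uint8, red, green, blue), "vertical_fov" (degrees; the focal length in pixels is half the picture's height over the tangent of half this angle, whatever the lens; pixels are square), "cx", "cy" (the principal point, pixels), "xyz" and "orientation" of the camera in the world. Camera axes: x right, y down, z forward; pixel columns grow to the right and rows downward; lengths in m; the calibration is good to about 2 mm. A picture is of the moment at which its call begins. There is no depth.
- env.close_job(): hands the job in; it is judged then, once.
The state is a dict: "time_s": time; "q": joint angles; "qvel": joint speeds; "joint_efforts": joint torques, N m; "position": TCP position; "tool_rot": TCP orientation; "ft_force": force on the tool from outside, world axes, zero at the start; "wrist_torque": the same for the moment, N m; "grip_width": finger opening in m; "gripper_force": force on a finger pad.
Only numpy, scipy, OpenCV 4.12 (cv2) and the standard library are available. Lean on these libraries where they do the work, as an engineer would, in place of code of your own. Each camera call takes 0.05 s, during which the arm holds its last target. There are 200 camera calls.

## Working session

There is one attempt and no reset: what is moved stays moved. The work goes in short steps, Python scripts to look and compute and a shell command to move; the robot and the scene stay as the last step left them, time stands still between calls to the robot, and variables do not carry over. Pictures are saved under pics/ and viewed, at most 14 in all, crops included, and the job is handed in when it is done.

```bash
mkdir -p pics; cat > h.py <<'E'
import numpy as np, cv2
from rig import status, get_image, env
def snap(n,f):
    im=get_image(n); cv2.imwrite(f'pics/{f}.png',im['color'][:,:,::-1]); np.save(f'pics/{f}.npy',im,allow_pickle=True); return im
def load(f): return np.load(f'pics/{f}.npy',allow_pickle=True).item()
def ray(im,u,v):
    f=240/np.tan(np.radians(im['vertical_fov'])/2)
    d=np.array(im['orientation'])@np.array([(u-im['cx'])/f,(v-im['cy'])/f,1]); return np.array(im['xyz']),d
def onz(im,u,v,z):
    o,d=ray(im,u,v); return o+d*(z-o[2])/d[2]
def proj(im,p):
    f=240/np.tan(np.radians(im['vertical_fov'])/2)
    c=np.array(im['orientation']).T@(np.array(p)-np.array(im['xyz'])); return np.array([im['cx']+f*c[0]/c[2],im['cy']+f*c[1]/c[2]])
E
python3 - <<'E'
from h import *
for n in ('scene','top','wrist'):
    im=snap(n,n+'0'); print(n,im['xyz'],np.round(im['orientation'],3).tolist(),im['vertical_fov'],im['cx'],im['cy'])
s=status.observe(); print(s['tool_rot'],s['grip_width'],s['position'],s['time_s'],env.tcp_to_grasp)
E
```

```text
scene [ 1.03477793 -0.04994817  0.69716435] [[0.16, 0.742, -0.651], [0.987, -0.132, 0.092], [-0.017, -0.657, -0.754]] 51.00971972086204 320.4010219583264 236.4679535476166
top [0.32648635 0.00945763 1.06184392] [[0.017, -0.989, 0.149], [-1.0, -0.015, 0.014], [-0.012, -0.149, -0.989]] 43.540784630644595 330.12255180307363 245.8434859509282
wrist [ 0.22946709 -0.50742755  0.37450738] [[0.267, -0.911, -0.316], [-0.964, -0.253, -0.086], [-0.002, 0.327, -0.945]] 70.84066915350012 314.71907299087883 226.4686007259719
[[ 9.63566267e-01  2.67469714e-01 -2.75141913e-05]
 [ 2.67469585e-01 -9.63565691e-01  1.08632707e-03]
 [ 2.64047860e-04 -1.05410733e-03 -9.99999410e-01]] 0.08570270394299469 [ 0.14712257 -0.52974511  0.23086524] 0.15 0.0187
```

View pics/top0.png

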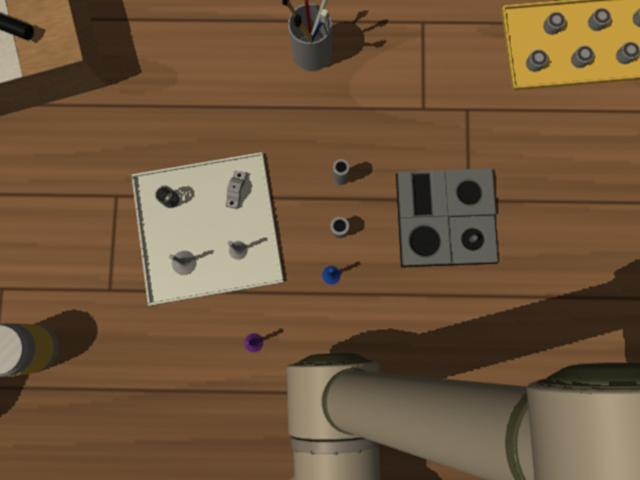

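View pics/scene0.png

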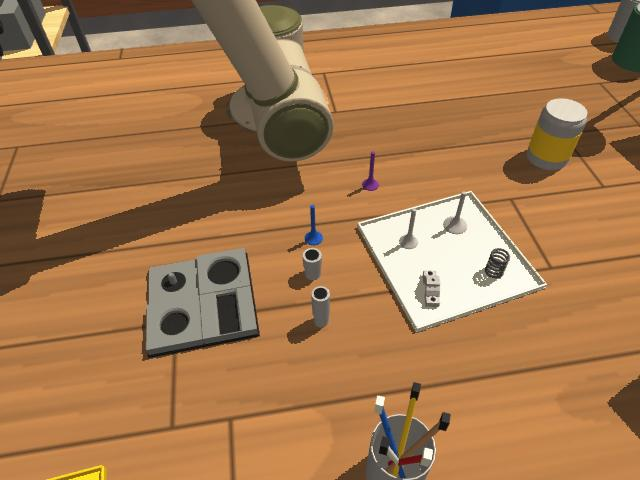

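Top view: the tray is at cols 133-283. On it are the larger valve (183,262), smaller valve (238,249), spring (168,196) and cap (237,190). The sockets are at (341,170) and (340,226), the organiser at 397-497 x 168-266. The look-alikes are blue (331,275) and purple (254,342), both off the tray. Next I enlarge the crop to confirm which is which.

```bash
python3 - <<'E'
from h import *
t=load('top0')['color'];s=load('scene0')['color']
c=lambda a,x,y,w,h,k:cv2.resize(a[y:y+h,x:x+w],None,fx=k,fy=k,interpolation=cv2.INTER_CUBIC)
A=np.hstack([c(t,140,160,130,130,3),c(t,385,160,130,130,3)])[:, :780]
B=np.hstack([c(s,385,185,130,130,3)[:210*2],c(s,140,240,130,130,3)])
cv2.imwrite('pics/cropT.png',A[:,:,::-1]);cv2.imwrite('pics/cropS.png',B[:,:,::-1])
E
```

```text
(no output)
```

View pics/cropT.png

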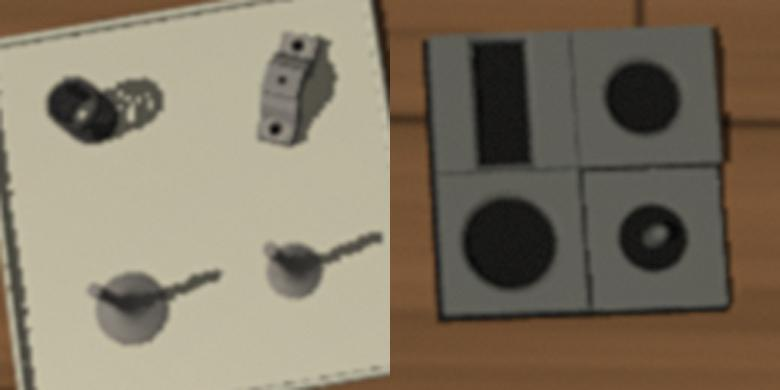

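View pics/cropS.png

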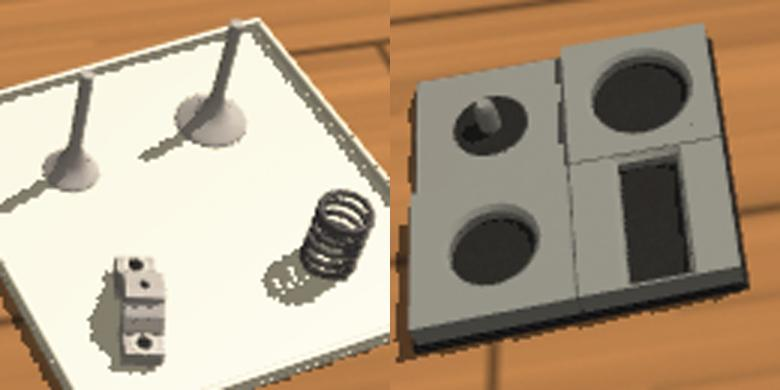

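```bash
python3 - <<'E'
from h import *
t=load('top0');s=load('scene0')
T=[('Lhead',184,262.7,455,225.7,.006),('Ltip',171.7,256.7,463.7,194,.087),('Shead',238.3,250,409,242.3,.006),('Stip',230,242.7,414,210.3,.087),
('sprtop',164,193.5,500,254,.05),('sprbot',173,198.5,496.3,273,.004),('caph1',239,175,430,273,.016),('caph2',231.5,202.7,433.3,299.3,.016),('capboss',234,186.7,433.3,279.7,.034),
('HL',425,241,224,270,.021),('HS',469,192.3,174.3,322.3,.021),('Hpad',472.3,239.3,173.3,281.7,.013),('pegtop',473.5,237.7,171.7,274,.033),('HC',421.7,194,228.3,311.7,.021),
('sockL',341,166,321,293,.078),('sockS',340,222,312,255,.052),('blue',331,275,314,238,.004),('blue tip',337,265,313,208,.084)]
for n,a,b,c,d,z in T:
    P=onz(t,a,b,z)[:2];Q=onz(s,c,d,z)[:2]
    o1,d1=ray(t,a,b);o2,d2=ray(s,c,d);k=np.linalg.lstsq(np.c_[d1,-d2],o2-o1,rcond=None)[0];X=(o1+d1*k[0]+o2+d2*k[1])/2
    print(n,np.round(P*1000),np.round(Q*1000),'tri',np.round(X*1000))
# grid plate / tray outlines
g=t['color'].astype(int)
for lo,u,v in (('org',(430,211),(0,0)),):
    pass
for n,pts,z in (('orgcorners',[(398,174),(493,170),(497,262),(402,266)],.021),('capLong',[(422,174),(424,214)],.021),):
    print(n,[np.round(onz(t,*p,z)[:2]*1000).tolist() for p in pts])
E
```

```text
Lhead [452. 284.] [455. 284.] tri [452. 285.   2.]
Ltip [452. 283.] [455. 284.] tri [452. 285.  84.]
Shead [476. 188.] [480. 189.] tri [477. 190.   2.]
Stip [476. 188.] [478. 189.] tri [477. 189.  86.]
sprtop [567. 313.] [565. 314.] tri [566. 313.  51.]
sprbot [568. 310.] [570. 317.] tri [570. 314.   3.]
caph1 [610. 190.] [559. 202.] tri [596. 182.  69.]
caph2 [559. 202.] [611. 191.] tri [573. 213. -45.]
capboss [584. 195.] [586. 197.] tri [585. 196.  33.]
HL [ 495. -141.] [ 497. -140.] tri [ 495. -141.   19.]
HS [ 583. -220.] [ 587. -220.] tri [ 584. -221.   17.]
Hpad [ 500. -226.] [ 501. -226.] tri [ 500. -226.   12.]
pegtop [ 500. -223.] [ 500. -224.] tri [ 500. -224.   33.]
HC [ 579. -136.] [ 582. -136.] tri [ 580. -136.   18.]
sockL [612.   8.] [610.   9.] tri [611.   8.  79.]
sockS [520.   8.] [515.   9.] tri [519.   8.  57.]
blue [434.  22.] [438.  23.] tri [434.  23.  -0.]
blue tip [442.  12.] [440.  23.] tri [443.  17.  87.]
orgcorners [[615.0, -94.0], [624.0, -263.0], [459.0, -266.0], [450.0, -101.0]]
capLong [[615.0, -137.0], [543.0, -140.0]]
```

View pics/wrist0.png

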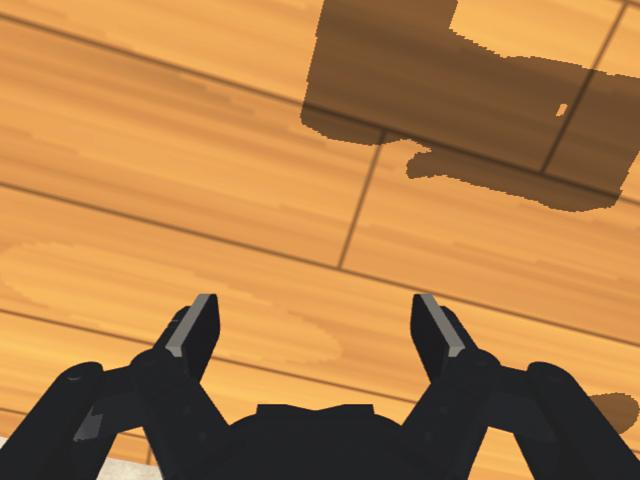

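The two views agree to 2-5 mm. I read the plain steel wide-head piece at top (184,263) as valve_large and the narrower one at (238,250) as valve_small. The blue and purple ones stand off the tray and are the decoys.

```bash
python3 -m handwheel '26 16 0 0 0 0 1;26 16 0 0 0 0 1;26 16 0 0 0 0 1;26 16 0 0 0 0 1;26 16 0 0 0 0 1;26 16 0 0 0 0 1;26 16 0 0 0 0 1;26 16 0 0 0 0 1' 60
python3 -m handwheel '4.6 31 0 0 0 0 1;4.6 31 0 0 0 0 1;4.6 31 0 0 0 0 1;4.6 31 0 0 0 0 1;4.6 31 0 0 0 0 1;4.6 31 0 0 0 0 1;4.6 31 0 0 0 0 1;4.6 31 0 0 0 0 1'
python3 -m handwheel '0 33 -4 0 0 0 1;0 33 -4 0 0 0 1;0 33 -4 0 0 0 1;0 33 -4 0 0 0 1;0 33 -4 0 0 0 1;0 33 -4 0 0 0 1;0 33 -4 0 0 0 1;0 33 -4 0 0 0 1'
python3 -m handwheel '0 1.4 -4 0 0 0 1;0 1.4 -4 0 0 0 1;0 1.4 -4 0 0 0 1;0 1.4 -4 0 0 0 1;0 1.4 -4 0 0 0 1;0 1.4 -4 0 0 0 1'
python3 - <<'E'
from h import *
im=snap('wrist','w1'); s=status.observe(); print(np.round(s['position'],4),np.round(s['q'],1),np.round(s['tool_rot'],3).tolist())
for p in ((.4535,.284,.088),(.4535,.284,.03),(.4535,.284,.004)): print(proj(im,p))
E
```

```text
time_s: 0.82
position: [0.4106, -0.3667, 0.2312]
tool_rot: [[0.963, 0.271, 0.001], [0.271, -0.963, 0.001], [0.001, -0.001, -1.0]]
ft_force: [0.3, -0.2, -0.1]
grip_width: 0.0856
gripper_force: 0.0
time_s: 1.48
position: [0.4528, -0.0562, 0.2314]
tool_rot: [[0.963, 0.27, -0.0], [0.27, -0.963, 0.001], [0.0, -0.001, -1.0]]
ft_force: [0.3, -1.1, 0.7]
grip_width: 0.0853
gripper_force: 0.0
time_s: 2.15
position: [0.4525, 0.2723, 0.1909]
tool_rot: [[0.963, 0.268, -0.0], [0.268, -0.963, -0.0], [-0.0, 0.0, -1.0]]
ft_force: [1.0, -1.3, -0.3]
grip_width: 0.0857
gripper_force: 0.0
time_s: 2.65
position: [0.4539, 0.2833, 0.1528]
tool_rot: [[0.964, 0.266, 0.002], [0.266, -0.964, 0.001], [0.003, -0.0, -1.0]]
ft_force: [-0.3, 0.4, 0.2]
grip_width: 0.0854
gripper_force: 0.0
[0.4538 0.2833 0.1526] [19.3 24.4 84.2 -0.  71.3 93.9] [[0.964, 0.266, 0.002], [0.266, -0.964, 0.001], [0.002, -0.0, -1.0]]
[313.11208168 245.55105504]
[313.46351992 219.08459432]
[313.57996706 210.31507712]
```

View pics/w1.png

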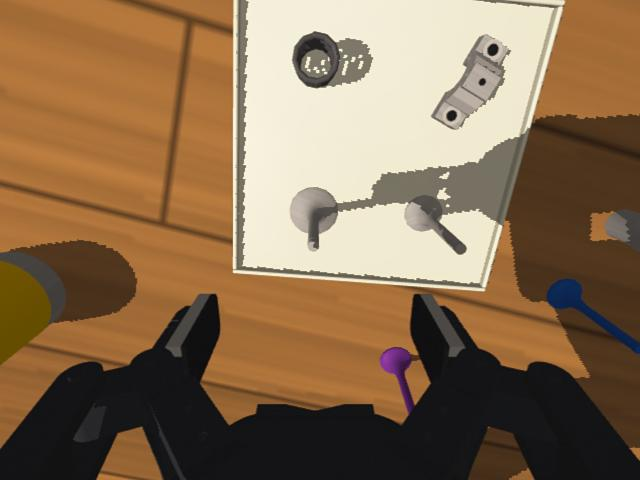

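Wrist view: the valve tip at (313,246) lies where I projected it, and the other parts are as expected. Grasping now.

```bash
python3 -m handwheel '0 0 -4 0 0 0 1;0 0 -8 0 0 0 1;0 0 -11 0 0 0 1;0 0 -11.2 0 0 0 1;0 0 -11.2 0 0 0 0.5;0 0 -11.2 0 0 0 0;0 0 -11.2 0 0 0 0;0 0 -11.2 0 0 0 0' 60
python3 -m handwheel '0 0 0 0 0 0 0;0 0 0 0 0 0 0;0 0 0 0 0 0 0;0 0 0 0 0 0 0;0 0 0.7 0 0 0 0;0 0 3 0 0 0 0;0 0 7 0 0 0 0;0 0 11 0 0 0 0'
python3 - <<'E'
from h import *
im=snap('wrist','w2'); w=load('w1')
for n,u,v,z in (('h1',493,49,.016),('h2',452,115,.016),('boss',482,82,.034),('sprtop',317,57,.05),('Stip',461,249,.088),('Shead',423,213,.005)): print(n,np.round(onz(w,u,v,z)*1000,1))
E
```

```text
time_s: 3.37
position: [0.4541, 0.2844, 0.0412]
tool_rot: [[0.964, 0.267, 0.003], [0.267, -0.964, 0.001], [0.004, -0.0, -1.0]]
ft_force: [-0.7, 0.3, -0.3]
grip_width: 0.0384
gripper_force: 0.0
time_s: 4.03
position: [0.4523, 0.2837, 0.1503]
tool_rot: [[0.964, 0.267, -0.003], [0.267, -0.964, -0.001], [-0.003, 0.0, -1.0]]
ft_force: [0.2, 0.3, -0.8]
grip_width: 0.0058
gripper_force: 58.4
h1 [612.9 189.   16. ]
h2 [561.4 200.2  16. ]
boss [586.4 195.   34. ]
sprtop [568.5 313.   50. ]
Stip [477.4 187.9  88. ]
Shead [477.5 188.3   5. ]
```

View pics/w2.png

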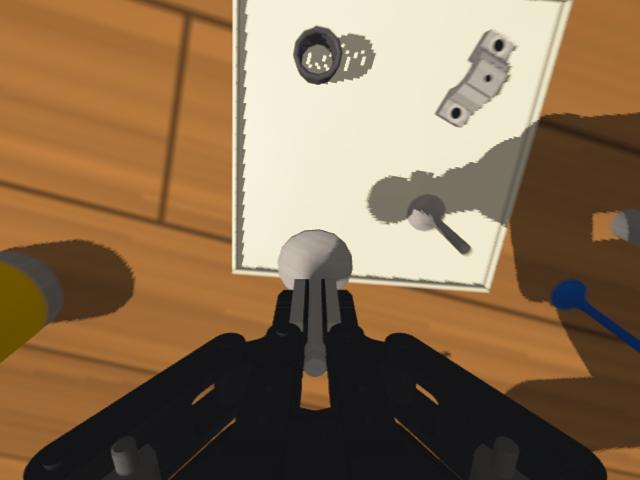

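The larger valve is held upright by its stem, head at (315,265). I carry it to its pocket.

```bash
python3 -m handwheel '0.1 -1 0.5 0 0 0 0;0.3 -3 0.5 0 0 0 0;0.6 -6 0.5 0 0 0 0;1 -10 0.5 0 0 0 0;1.4 -14 0.5 0 0 0 0;1.8 -18 0.5 0 0 0 0;2.2 -22 0.5 0 0 0 0;2.6 -26 0.5 0 0 0 0'
python3 -m handwheel '0.4 -4 0 0 0 0 0;0.8 -8 0 0 0 0 0;1.2 -12 0 0 0 0 0;1.45 -14.5 0 0 0 0 0;1.6 -16 0 0 0 0 0;1.65 -16.5 0 0 0 0 0;1.65 -16.5 -2 0 0 0 0;1.65 -16.5 -4 0 0 0 0'
python3 - <<'E'
from h import *
im=snap('wrist','w3'); sc=snap('scene','s3'); tp=snap('top','t3'); s=status.observe(); print(np.round(s['position'],4))
w=im['color'];c=cv2.resize(sc['color'][200:360,120:320],None,fx=1.6,fy=1.6)
o=np.zeros((480,800,3),np.uint8);o[:,:480]=w[:,80:560];o[:256,480:]=c;o[256:,480:]=cv2.resize(tp['color'][150:290,370:570],None,fx=1.6,fy=1.6);cv2.imwrite('pics/m3.png',o[:,:,::-1])
for p in ((.496,-.141,.021),(.496,-.141,.011)): print(proj(im,p))
E
```

```text
time_s: 4.75
position: [0.4781, 0.0219, 0.1535]
tool_rot: [[0.964, 0.267, -0.002], [0.267, -0.964, 0.0], [-0.002, -0.001, -1.0]]
ft_force: [1.4, 0.8, -0.8]
grip_width: 0.0054
gripper_force: 58.5
time_s: 5.42
position: [0.4953, -0.141, 0.1139]
tool_rot: [[0.964, 0.267, 0.001], [0.267, -0.964, -0.0], [0.001, 0.0, -1.0]]
ft_force: [0.2, -0.3, -0.5]
grip_width: 0.0059
gripper_force: 58.6
[ 0.4946 -0.14    0.1133]
[314.63671551 230.01080446]
[314.63946112 225.65127486]
```

View pics/m3.png

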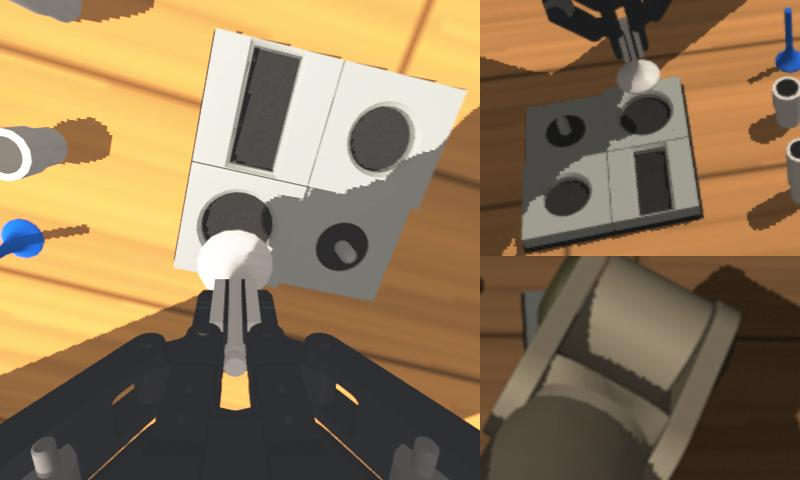

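The valve hangs over the larger pocket, whose rim is at wrist (317,228), within about 1 mm of the plan. Lowering it.

```bash
python3 -m handwheel '0 0 -2 0 0 0 0;0 0 -4 0 0 0 0;0 0 -5.2 0 0 0 0;0 0 -6 0 0 0 0;0 0 -6.4 0 0 0 0;0 0 -6.6 0 0 0 0;0 0 -6.7 0 0 0 0;0 0 -6.7 0 0 0 0'
python3 -m handwheel '0 0 -0.1 0 0 0 0;0 0 -0.1 0 0 0 0;0 0 -0.1 0 0 0 0.1;0 0 -0.1 0 0 0 0.2;0 0 -0.1 0 0 0 0.3;0 0 -0.1 0 0 0 0.3'
python3 - <<'E'
from h import *
w=load('w3')
for n,u,v,z in (('HS',461,137,.021),('HCends',357,48,.021),('HCends2',333,168,.021),('HC corners',330.5,162,.021),('pegbase',422,245,.013),('HL',317,229,.021)): print(n,np.round(onz(w,u,v,z)*1000,1))
im=snap('scene','s4'); c=cv2.resize(im['color'][180:360,120:320],None,fx=2.5,fy=2.5);cv2.imwrite('pics/c4.png',c[:,:,::-1])
E
```

```text
time_s: 6.23
position: [0.4959, -0.141, 0.0479]
tool_rot: [[0.964, 0.268, 0.001], [0.268, -0.964, -0.001], [0.001, 0.001, -1.0]]
ft_force: [0.2, -0.0, -0.9]
grip_width: 0.0057
gripper_force: 58.6
time_s: 6.73
position: [0.4956, -0.1409, 0.0463]
tool_rot: [[0.964, 0.267, -0.0], [0.267, -0.964, 0.0], [-0.0, -0.0, -1.0]]
ft_force: [0.2, 0.0, -0.8]
grip_width: 0.026
gripper_force: 0.0
HS [ 587.2 -219.    21. ]
HCends [ 619.9 -134.3   21. ]
HCends2 [ 543.9 -141.1   21. ]
HC corners [ 547.4 -138.3   21. ]
pegbase [ 503.6 -226.    13. ]
HL [ 497.2 -142.5   21. ]
```

View pics/c4.png

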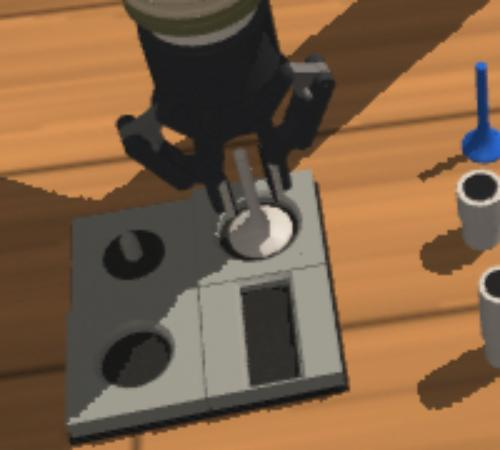

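The larger valve stands down in its pocket and is released. Next the smaller valve.

```bash
python3 -m handwheel '0 0 2 0 0 0 0.3;0 0 5 0 0 0 0.3;0 0 9 0 0 0 0.3;0 0 10.5 0 0 0 0.3;0 0 10.5 0 0 0 0.5'
python3 -m handwheel '-1.85 32.9 0 0 0 0 0.7;-1.85 32.9 0 0 0 0 0.7;-1.85 32.9 0 0 0 0 0.7;-1.85 32.9 0 0 0 0 0.7;-1.85 32.9 0 0 0 0 0.7;-1.85 32.9 0 0 0 0 0.7;-1.85 32.9 0 0 0 0 0.7;-1.85 32.9 0 0 0 0 0.7'
python3 -m handwheel '0 0 0 0 0 0 0.7;0 0 0 0 0 0 0.7;0 0 0 0 0 0 0.7'
python3 - <<'E'
from h import *
im=snap('wrist','w5'); s=status.observe(); print(np.round(s['position'],4))
print(proj(im,(.4775,.1885,.088)), proj(im,(.4775,.1885,.005)))
g=cv2.cvtColor(im['color'],cv2.COLOR_RGB2HSV)
cv2.imwrite('pics/c5.png',im['color'][:300,150:500,::-1])
E
```

```text
time_s: 7.2
position: [0.4971, -0.1416, 0.155]
tool_rot: [[0.963, 0.268, 0.007], [0.268, -0.964, -0.004], [0.005, 0.005, -1.0]]
ft_force: [0.3, 0.4, -0.9]
grip_width: 0.0366
gripper_force: 0.0
time_s: 7.87
position: [0.476, 0.1903, 0.1502]
tool_rot: [[0.963, 0.268, -0.002], [0.268, -0.963, -0.0], [-0.002, -0.0, -1.0]]
ft_force: [-0.7, 0.0, -0.2]
grip_width: 0.0597
gripper_force: 0.0
time_s: 8.12
position: [0.4768, 0.1877, 0.1504]
tool_rot: [[0.963, 0.268, -0.002], [0.268, -0.963, -0.001], [-0.002, 0.0, -1.0]]
ft_force: [0.1, -0.3, -0.8]
grip_width: 0.0599
gripper_force: 0.0
[0.477  0.1872 0.1507]
[313.52434469 244.96743655] [313.86874282 209.50987519]
```

View pics/c5.png

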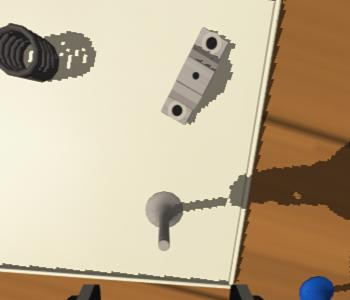

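The smaller valve's tip is at wrist (314,245), as projected. Grasping and carrying.

```bash
python3 -m handwheel '0 0 -4 0 0 0 0.7;0 0 -8 0 0 0 0.7;0 0 -11 0 0 0 0.7;0 0 -11.2 0 0 0 0.5;0 0 -11.2 0 0 0 0;0 0 -11.2 0 0 0 0;0 0 -11.2 0 0 0 0;0 0 -11.2 0 0 0 0' 60
python3 -m handwheel '0 0 0 0 0 0 0;0 0 0 0 0 0 0;0 0 0.7 0 0 0 0;0 0 3 0 0 0 0;0 0 7 0 0 0 0;0 0 10.5 0 0 0 0;0 0 11.5 0 0 0 0;0 0 11.5 0 0 0 0'
python3 -m handwheel '0.2 -1 0 0 0 0 0;0.8 -3 0 0 0 0 0;1.6 -6 0 0 0 0 0;2.5 -9.5 0 0 0 0 0;3.5 -13 0 0 0 0 0;4.4 -16.5 0 0 0 0 0;5.3 -20 0 0 0 0 0;6.2 -23.5 0 0 0 0 0'
python3 -m handwheel '0.9 -3.5 0 0 0 0 0;1.9 -7 0 0 0 0 0;2.9 -11 0 0 0 0 0;3.9 -14.5 0 0 0 0 0;4.45 -16.5 0 0 0 0 0;4.65 -17.3 0 0 0 0 0;4.65 -17.3 -2 0 0 0 0;4.65 -17.3 -4.5 0 0 0 0'
python3 - <<'E'
from h import *
im=snap('wrist','w6'); s=status.observe(); print(np.round(s['position'],4))
print(proj(im,(.586,-.2195,.021)))
cv2.imwrite('pics/c6.png',im['color'][0:400,150:550,::-1])
w=load('w5')
for n,u,v,z in (('h1',361,43,.016),('h2',327,110,.016),('boss',346,76,.034),('sprtop',165,52,.05)): print(n,np.round(onz(w,u,v,z)*1000,1))
E
```

```text
time_s: 8.83
position: [0.4781, 0.188, 0.0411]
tool_rot: [[0.964, 0.267, 0.003], [0.267, -0.964, 0.001], [0.003, 0.0, -1.0]]
ft_force: [0.7, -0.4, 4.9]
grip_width: 0.0059
gripper_force: 58.5
time_s: 9.5
position: [0.4783, 0.1884, 0.1581]
tool_rot: [[0.963, 0.268, 0.007], [0.268, -0.963, 0.001], [0.007, 0.001, -1.0]]
ft_force: [-0.2, 0.2, -0.4]
grip_width: 0.0058
gripper_force: 58.4
time_s: 10.17
position: [0.5383, -0.0492, 0.1526]
tool_rot: [[0.964, 0.267, -0.003], [0.267, -0.964, 0.001], [-0.003, -0.002, -1.0]]
ft_force: [1.2, 1.1, 0.6]
grip_width: 0.0058
gripper_force: 58.5
time_s: 10.83
position: [0.5855, -0.2207, 0.1088]
tool_rot: [[0.964, 0.267, 0.001], [0.267, -0.964, -0.001], [0.001, 0.001, -1.0]]
ft_force: [0.3, 0.0, 0.1]
grip_width: 0.0058
gripper_force: 58.5
[ 0.5829 -0.2188  0.1025]
[312.88637375 232.12925965]
h1 [612.4 189.9  16. ]
h2 [561.1 200.9  16. ]
boss [586.4 194.9  34. ]
sprtop [567.  313.3  50. ]
```

View pics/c6.png

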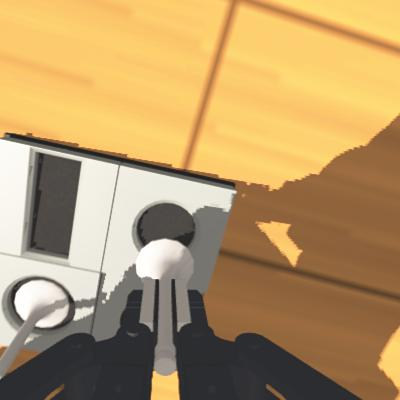

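The valve is over the smaller pocket (crop (165,230)), about 1 mm off. Lowering and releasing.

```bash
python3 -m handwheel '0 -0.1 -1.5 0 0 0 0;0 -0.1 -3.5 0 0 0 0;0 -0.1 -5 0 0 0 0;0 -0.1 -5.8 0 0 0 0;0 -0.1 -6.1 0 0 0 0;0 -0.1 -6.2 0 0 0 0;0 -0.1 -6.3 0 0 0 0;0 -0.1 -6.3 0 0 0 0'
python3 -m handwheel '0 0 0 0 0 0 0;0 0 0 0 0 0 0.1;0 0 0 0 0 0 0.2;0 0 0 0 0 0 0.3;0 0 0 0 0 0 0.3'
python3 -m handwheel '0 0 1 0 0 0 0.3;0 0 4 0 0 0 0.3;0 0 8 0 0 0 0.3;0 0 11 0 0 0 0.3;0 0 11 0 0 0 0.3'
python3 - <<'E'
from h import *
im=snap('scene','s7'); im2=snap('wrist','w7')
cv2.imwrite('pics/c7.png',np.hstack([cv2.resize(im['color'][180:360,120:320],None,fx=2,fy=2),im2['color'][0:360,200:600]])[:,:,::-1])
E
```

```text
time_s: 11.55
position: [0.5848, -0.2201, 0.0482]
tool_rot: [[0.963, 0.268, -0.001], [0.268, -0.963, 0.001], [-0.001, -0.001, -1.0]]
ft_force: [-6.9, 4.8, 13.0]
grip_width: 0.0054
gripper_force: 60.0
time_s: 11.97
position: [0.5856, -0.2209, 0.0463]
tool_rot: [[0.964, 0.268, -0.0], [0.268, -0.964, 0.0], [-0.0, -0.0, -1.0]]
ft_force: [1.0, -0.2, -0.8]
grip_width: 0.0254
gripper_force: 0.0
time_s: 12.38
position: [0.5878, -0.2221, 0.1639]
tool_rot: [[0.963, 0.268, 0.01], [0.268, -0.963, -0.006], [0.008, 0.009, -1.0]]
ft_force: [0.8, -1.1, 0.3]
grip_width: 0.0256
gripper_force: 0.0
```

View pics/c7.png

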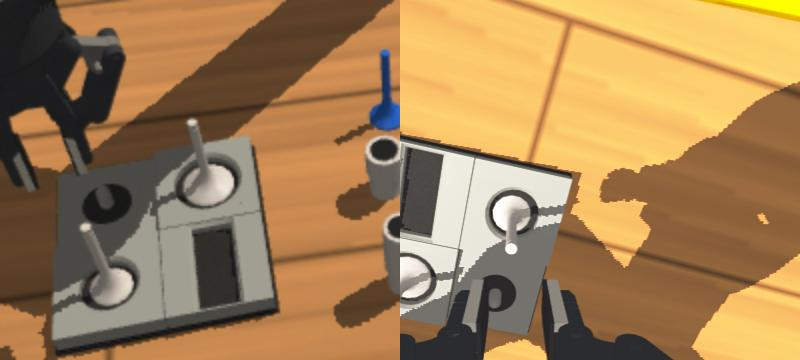

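Both valves stand in their own pockets. Next the cap: turn the tool -27.6° to its long axis.

```bash
python3 -m handwheel '0 20.8 0 0 0 0 0.6;0 20.8 0 0 0 0 0.6;0 20.8 0 0 0 0 0.6;0 20.8 0 0 0 0 0.6;0 20.8 0 0 0 0 0.6;0 20.8 0 0 0 0 0.6'
python3 -m handwheel '0.1 20.8 -1.5 0 0 -27.6 0.6;0.1 20.8 -1.5 0 0 -27.6 0.6;0.1 20.8 -1.5 0 0 -27.6 0.6;0.1 20.8 -1.5 0 0 -27.6 0.6;0.1 20.8 -1.5 0 0 -27.6 0.6;0.1 20.8 -1.5 0 0 -27.6 0.6;0.1 20.8 -1.5 0 0 -27.6 0.6;0.1 20.8 -1.5 0 0 -27.6 0.6'
python3 - <<'E'
from h import *
im=snap('wrist','w8'); s=status.observe(); print(np.round(s['position'],4),np.round(s['tool_rot'],3).tolist(),np.round(s['q']))
print(proj(im,(.5867,.1953,.034)))
cv2.imwrite('pics/c8.png',im['color'][0:400,120:520,::-1])
E
```

```text
time_s: 12.98
position: [0.5842, -0.0062, 0.1551]
tool_rot: [[0.962, 0.273, -0.003], [0.273, -0.962, 0.003], [-0.003, -0.003, -1.0]]
ft_force: [0.3, -0.5, -0.5]
grip_width: 0.0514
gripper_force: 0.0
time_s: 13.65
position: [0.5862, 0.1949, 0.1402]
tool_rot: [[0.978, -0.208, -0.002], [-0.208, -0.978, -0.001], [-0.002, 0.001, -1.0]]
ft_force: [-0.2, -0.1, -0.4]
grip_width: 0.0513
gripper_force: 0.0
[0.5864 0.1941 0.1405] [[0.978, -0.209, -0.002], [-0.209, -0.978, -0.001], [-0.001, 0.001, -1.0]] [  7.  33.  71.  -0.  76. 109.]
[314.20859517 224.1447047 ]
```

View pics/c8.png

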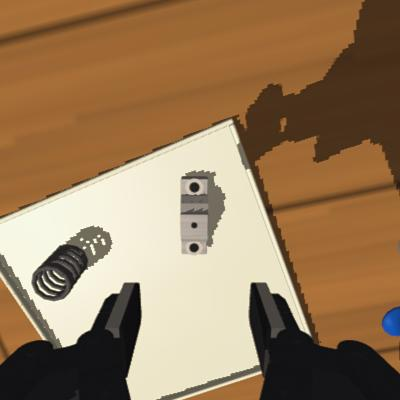

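The cap is centred at (314,225) and its long axis is square to the fingers. Grasping.

```bash
python3 -m handwheel '0 0 -4 0 0 0 0.6;0 0 -8 0 0 0 0.6;0 0 -11 0 0 0 0.6;0 0 -12 0 0 0 0.6;0 0 -12.5 0 0 0 0.6;0 0 -12.5 0 0 0 0.3;0 0 -12.5 0 0 0 0;0 0 -12.5 0 0 0 0' 60
python3 -m handwheel '0 0 0 0 0 0 0;0 0 0 0 0 0 0;0 0 0 0 0 0 0;0 0 0.5 0 0 0 0;0 0 2 0 0 0 0;0 0 6 0 0 0 0;0 0 10 0 0 0 0;0 0 11 0 0 0 0'
python3 - <<'E'
from h import *
im=snap('wrist','w9')
cv2.imwrite('pics/c9.png',im['color'][100:480,120:520,::-1])
E
```

```text
time_s: 14.37
position: [0.5879, 0.1949, 0.0186]
tool_rot: [[0.978, -0.21, 0.004], [-0.21, -0.978, 0.0], [0.004, -0.001, -1.0]]
ft_force: [-0.5, 0.8, 0.0]
grip_width: 0.0206
gripper_force: 60.2
time_s: 15.03
position: [0.5887, 0.1956, 0.1334]
tool_rot: [[0.978, -0.209, 0.01], [-0.209, -0.978, 0.002], [0.01, -0.004, -1.0]]
ft_force: [2.2, -0.3, -0.5]
grip_width: 0.0204
gripper_force: 60.2
```

View pics/c9.png

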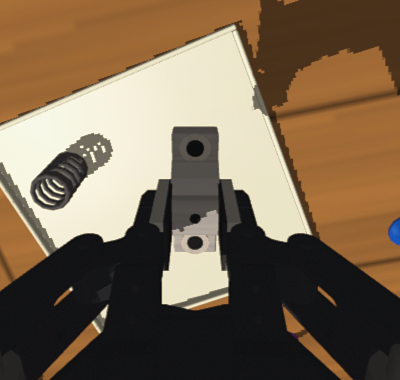

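The cap is held square and level. While carrying it I refine the cap pocket's pose from the stored wrist view.

```bash
python3 - <<'E'
from h import *
for f in ('w7','w6','w3','s7'):
    im=load(f); g=cv2.cvtColor(im['color'],cv2.COLOR_RGB2GRAY)
    c0=proj(im,(.5815,-.1365,.011)); m=(g<85).astype(np.uint8)
    n,lab,st,cen=cv2.connectedComponentsWithStats(m); l=lab[int(c0[1]),int(c0[0])]
    ys,xs=np.where(lab==l); P=np.array([onz(im,x,y,.011)[:2]*1000 for x,y in zip(xs,ys)],np.float32)
    r=cv2.minAreaRect(P); print(f,l,np.round(c0),len(xs),np.round(r[0],1),np.round(r[1],1),round(r[2],1))
E
python3 -m handwheel '0 -1 0.5 0 0 0 0;0 -3 0.5 0 0 0 0;0 -6 0.5 0 0 3 0;-0.1 -9 0.5 0 0 6 0;-0.2 -12 0.5 0 0 10 0;-0.3 -15.5 0.5 0 0 15.6 0;-0.3 -19 0.5 0 0 15.6 0;-0.4 -22.5 0.5 0 0 15.6 0'
python3 -m handwheel '0 -3 0 0 0 0 0;0 -5 0 0 0 0 0;0 -5 0 0 0 0 0;0 -5 0 0 0 0 0'
python3 - <<'E'
from h import *
im=snap('wrist','w10'); g=cv2.cvtColor(im['color'],cv2.COLOR_RGB2GRAY)
for z in (.021,.011): print(proj(im,(.5815,-.1365,z)))
s=status.observe(); print(np.round(s['position'],4),np.round(s['tool_rot'],3).tolist(),s['grip_width'])
E
```

```text
w7 3 [219. 191.] 2820 [ 580.1 -136.4] [74.5 30.3] 3.0
w6 3 [203. 205.] 3908 [ 580.5 -136.7] [74.4 30. ] 3.0
w3 1 [341. 111.] 5091 [ 581.3 -137.8] [75.6 30.8] 3.0
s7 81 [229. 315.] 804 [ 575.  -137.8] [75.6 33.2] 3.1
time_s: 15.75
position: [0.5813, -0.0319, 0.1296]
tool_rot: [[0.998, 0.062, -0.003], [0.062, -0.998, 0.001], [-0.003, -0.001, -1.0]]
ft_force: [1.1, 0.0, -0.7]
grip_width: 0.0205
gripper_force: 60.2
time_s: 16.08
position: [0.5816, -0.081, 0.1297]
tool_rot: [[0.998, 0.059, -0.003], [0.059, -0.998, 0.001], [-0.003, -0.001, -1.0]]
ft_force: [-0.4, 0.4, -2.0]
grip_width: 0.0205
gripper_force: 60.2
[384.73567625 227.57371117]
[382.3707072  223.50826302]
[ 0.5818 -0.08    0.13  ] [[0.998, 0.061, -0.003], [0.061, -0.998, 0.001], [-0.003, -0.001, -1.0]] 0.02052743849987429
```

```bash
python3 -m handwheel '-0.1 -2 0 0 0 0 0;-0.2 -4 0 0 0 -0.5 0;-0.2 -5.3 0 0 0 -0.5 0;-0.2 -5.7 0 0 0 -0.5 0;-0.2 -5.7 -2 0 0 -0.5 0;-0.2 -5.7 -4.5 0 0 -0.5 0;-0.2 -5.7 -6.5 0 0 -0.5 0;-0.2 -5.7 -7 0 0 -0.5 0'
python3 -m handwheel '0 0 -1 0 0 0 0;0 0 -2 0 0 0 0;0 0 -3 0 0 0 0;0 0 -3.5 0 0 0 0;0 0 -3.7 0 0 0 0;0 0 -3.8 0 0 0 0;0 0 -3.8 0 0 0 0;0 0 -3.8 0 0 0 0'
```

```text
time_s: 16.8
position: [0.5791, -0.1352, 0.0581]
tool_rot: [[0.999, 0.054, -0.005], [0.054, -0.999, 0.003], [-0.005, -0.003, -1.0]]
ft_force: [-1.3, 0.8, -1.3]
grip_width: 0.0208
gripper_force: 60.2
time_s: 17.47
position: [0.5804, -0.1367, 0.0255]
tool_rot: [[0.999, 0.053, 0.001], [0.053, -0.999, -0.0], [0.001, 0.0, -1.0]]
ft_force: [-7.9, 3.5, 17.1]
grip_width: 0.0207
gripper_force: 62.4
```

The descent stopped 7 mm above the pick height with light contact, so the cap is on the pocket floor. Releasing, lifting and going on to the spring at (568,313).

```bash
python3 -m handwheel '0 0 0 0 0 0 0.25;0 0 0 0 0 0 0.3;0 0 0 0 0 0 0.38;0 0 0 0 0 0 0.42;0 0 1 0 0 0 0.42;0 0 4 0 0 0 0.42;0 0 8 0 0 0 0.42;0 0 11 0 0 0 0.42'
python3 -m handwheel '0 0 0.5 0 0 0 0.42;0 0 0.5 0 0 0 0.42'
python3 - <<'E'
from h import *
im=snap('wrist','w11'); s=status.observe(); print(np.round(s['position'],4)); t=snap('scene','s11')
# bolt holes of seated cap: dark small blobs, expected z=.011+.012
f=im; g=cv2.cvtColor(f['color'],cv2.COLOR_RGB2GRAY)
n,lab,st,cen=cv2.connectedComponentsWithStats((g<70).astype(np.uint8))
for i in range(1,n):
    if 15<st[i,4]<600: p=onz(f,*cen[i],.023)*1000; print(st[i,4],np.round(cen[i]),np.round(p[:2],1))
for dx in (-.026,0,.026): print(np.round(proj(im,(.5805+dx,-.1367+dx*.052,.023 if dx else .041))))
E
```

```text
time_s: 18.13
position: [0.5809, -0.1371, 0.1364]
tool_rot: [[0.999, 0.053, 0.002], [0.053, -0.999, -0.001], [0.002, 0.001, -1.0]]
ft_force: [1.0, -0.4, 0.1]
grip_width: 0.0359
gripper_force: 0.0
time_s: 18.3
position: [0.5815, -0.1373, 0.141]
tool_rot: [[0.999, 0.053, 0.005], [0.053, -0.999, -0.002], [0.005, 0.002, -1.0]]
ft_force: [-1.0, -0.1, -0.2]
grip_width: 0.0357
gripper_force: 0.0
[ 0.5806 -0.137   0.1389]
27 [598.  11.] [ 739.9 -320.5]
172 [298. 211.] [ 589.1 -123.5]
431 [329. 210.] [ 591.2 -148.5]
23 [314. 193.] [ 604.8 -136. ]
73 [436. 210.] [ 595.4 -235. ]
120 [402. 234.] [ 574.3 -210.6]
40 [314. 254.] [ 552.1 -138.2]
250 [336. 308.] [ 500.8 -160.7]
99 [292. 312.] [ 495.1 -122.1]
[314. 251.]
[314. 229.]
[314. 191.]
```

The cap's bolt holes are at (605,-136) and (552,-138): it is seated within 2 mm of the pocket centre.

```bash
python3 -m handwheel '-0.7 25 0 0 0 0 0.7;-0.7 25 0 0 0 0 0.7;-0.7 25 0 0 0 0 0.7;-0.7 25 0 0 0 0 0.7;-0.7 25 0 0 0 0 0.7;-0.7 25 0 0 0 0 0.7'
python3 -m handwheel '-0.6 20 -3 0 0 0 0.7;-0.6 20 -3 0 0 0 0.7;-0.6 20 -3 0 0 0 0.7;-0.6 20 -3 0 0 0 0.7;-0.6 20 -3 0 0 0 0.7;-0.6 20 -3 0 0 0 0.7;-0.6 20 -3 0 0 0 0.7;-0.6 20 -3 0 0 0 0.7'
python3 - <<'E'
from h import *
im=snap('wrist','w12'); s=status.observe(); print(np.round(s['position'],4)); w=load('w8')
for f in (im,w,load('w5'),load('top0')):
    g=cv2.cvtColor(f['color'],cv2.COLOR_RGB2GRAY); 
    a=proj(f,(.568,.3132,.05)); b=proj(f,(.568,.3132,.004)); x,y=np.int32((a+b)/2); R=int(np.linalg.norm(a-b)/2+30 if f['vertical_fov']>60 else 18)
    m=(g<75).astype(np.uint8); m[:max(0,y-R)]=0;m[y+R:]=0;m[:,:x-R]=0;m[:,x+R:]=0
    m=cv2.morphologyEx(m,cv2.MORPH_CLOSE,np.ones((7,7)))
    n,lab,st,cen=cv2.connectedComponentsWithStats(m); i=1+np.argmax(st[1:,4]); c=cen[i]
    print(np.round(a),np.round(b),np.round(c),st[i],np.round(onz(f,*c,.027)[:2]*1000,1))
E
```

```text
time_s: 18.9
position: [0.5725, 0.1149, 0.1365]
tool_rot: [[0.999, 0.052, -0.004], [0.052, -0.999, 0.0], [-0.004, -0.0, -1.0]]
ft_force: [0.5, -0.3, 0.3]
grip_width: 0.0596
gripper_force: 0.0
time_s: 19.57
position: [0.5672, 0.3124, 0.1069]
tool_rot: [[0.999, 0.053, -0.002], [0.053, -0.999, -0.001], [-0.003, 0.001, -1.0]]
ft_force: [0.4, -0.7, 0.8]
grip_width: 0.0599
gripper_force: 0.0
[0.5675 0.3119 0.1074]
[313. 248.] [314. 225.] [314. 238.] [ 292  208   44   59 1999] [566.1 312.9]
[171. 283.] [191. 258.] [180. 272.] [ 153  244   55   55 1972] [566.6 315.5]
[165.  50.] [190.  60.] [175.  53.] [ 143   24   66   58 2478] [568.8 316.2]
[164. 193.] [171. 199.] [168. 197.] [156 187  24  20 353] [566.3 313. ]
```

The spring is confirmed at (567,313) from three views. Grasping and lifting.

```bash
python3 -m handwheel '0 0 -4 0 0 0 0.7;0 0 -7 0 0 0 0.7;0 0 -8.5 0 0 0 0.7;0 0 -8.7 0 0 0 0.7;0 0 -8.7 0 0 0 0.4;0 0 -8.7 0 0 0 0.1;0 0 -8.7 0 0 0 0.1;0 0 -8.7 0 0 0 0.1' 40
python3 -m handwheel '0 0 0 0 0 0 0.1;0 0 0 0 0 0 0.1;0 0 0.5 0 0 0 0.1;0 0 2 0 0 0 0.1;0 0 5 0 0 0 0.1;0 0 9 0 0 0 0.1;0 0 11.5 0 0 0 0.1;0 0 11.5 0 0 0 0.1'
```

```text
time_s: 20.28
position: [0.5686, 0.3129, 0.0231]
tool_rot: [[0.999, 0.052, 0.003], [0.052, -0.999, 0.001], [0.003, -0.001, -1.0]]
ft_force: [0.5, -2.0, 5.2]
grip_width: 0.0318
gripper_force: 40.1
time_s: 20.95
position: [0.5696, 0.3139, 0.1431]
tool_rot: [[0.999, 0.053, 0.01], [0.053, -0.999, 0.004], [0.01, -0.003, -1.0]]
ft_force: [0.6, 0.1, 0.0]
grip_width: 0.0318
gripper_force: 39.8
```

```bash
python3 -m handwheel '-0.1 -1 0 0 0 0 0.1;-0.4 -3 0 0 0 0 0.1;-0.8 -6 0 0 0 0 0.1;-1.2 -9.5 0 0 0 0 0.1;-1.6 -13 0 0 0 0 0.1;-2 -16.5 0 0 0 0 0.1;-2.5 -20 0 0 0 0 0.1;-3 -24 0 0 0 0 0.1'
python3 -m handwheel '-0.5 -4 0 0 0 0 0.1;-1 -8 0 0 0 0 0.1;-1.5 -12 0 0 0 0 0.1;-2 -16 0 0 0 0 0.1;-2.5 -19.5 0 0 0 0 0.1;-3 -23 0 0 0 0 0.1;-3.3 -26 0 0 0 0 0.1;-3.5 -28 0 0 0 0 0.1'
python3 -m handwheel '-0.1 -1.3 0 0 0 0 0.1;-0.2 -1.8 0 0 0 0 0.1;-0.2 -1.8 -3 0 0 0 0.1;-0.2 -1.8 -4.5 0 0 0 0.1;-0.2 -1.8 -5 0 0 0 0.1;-0.2 -1.8 -5 0 0 0 0.1'
python3 - <<'E'
from h import *
im=snap('wrist','w13'); sc=snap('scene','s13'); s=status.observe(); print(np.round(s['position'],4),s['grip_width'])
# check the pad/peg centre in earlier unobstructed views
for f in ('s11','scene0','w3','w11'):
    i=load(f); g=cv2.cvtColor(i['color'],cv2.COLOR_RGB2GRAY); a=np.int32(proj(i,(.501,-.225,.013))); q=np.int32(proj(i,(.501,-.225,.034)))
    print(f,a,q, [int(g[a[1],a[0]+d]) if 0<=a[1]<480 else -1 for d in range(-24,25,3)])
# spring in hand, dark mask blob near expected
E
```

```text
time_s: 21.62
position: [0.5358, 0.0715, 0.1349]
tool_rot: [[0.999, 0.053, -0.003], [0.053, -0.999, 0.0], [-0.003, -0.001, -1.0]]
ft_force: [0.8, 0.9, -0.5]
grip_width: 0.0314
gripper_force: 39.8
time_s: 22.28
position: [0.5008, -0.2097, 0.1348]
tool_rot: [[0.999, 0.05, -0.003], [0.05, -0.999, 0.001], [-0.002, -0.001, -1.0]]
ft_force: [0.6, -0.3, -0.6]
grip_width: 0.0315
gripper_force: 39.8
time_s: 22.78
position: [0.5, -0.2237, 0.085]
tool_rot: [[0.999, 0.054, -0.003], [0.054, -0.999, 0.002], [-0.003, -0.002, -1.0]]
ft_force: [-0.2, 0.1, -1.0]
grip_width: 0.0316
gripper_force: 39.8
[ 0.501  -0.2246  0.0869] 0.03156265843922643
s11 [174 281] [171 274] [61, 62, 62, 62, 19, 19, 21, 61, 58, 26, 18, 18, 61, 62, 61, 61, 60]
scene0 [174 281] [171 274] [147, 147, 147, 147, 43, 43, 23, 67, 78, 47, 43, 43, 149, 148, 149, 143, 95]
w3 [419 247] [428 258] [100, 45, 44, 43, 43, 43, 48, 101, 104, 105, 107, 107, 100, 43, 43, 44, 43]
w11 [404 304] [410 317] [47, 47, 48, 46, 40, 40, 41, 95, 100, 103, 103, 80, 42, 42, 42, 42, 69]
```

The peg sits at the planned spot. Lowering the spring round it while watching the force.

```bash
python3 -m handwheel '0 0 -1 0 0 0 0.1;0 0 -2 0 0 0 0.1;0 0 -3 0 0 0 0.1;0 0 -4 0 0 0 0.1;0 0 -4.3 0 0 0 0.1;0 0 -4.5 0 0 0 0.1'
python3 -m handwheel '0 0 -0.4 0 0 0 0.1;0 0 -0.7 0 0 0 0.1;0 0 -0.9 0 0 0 0.1;0 0 -1 0 0 0 0.1;0 0 -1.1 0 0 0 0.1;0 0 -1.1 0 0 0 0.1'
```

```text
time_s: 23.38
position: [0.5003, -0.2249, 0.0403]
tool_rot: [[0.999, 0.053, -0.001], [0.053, -0.999, 0.001], [-0.001, -0.001, -1.0]]
ft_force: [-0.6, -0.5, -0.9]
grip_width: 0.0317
gripper_force: 39.8
time_s: 23.88
position: [0.5007, -0.2251, 0.032]
tool_rot: [[0.999, 0.053, 0.001], [0.053, -0.999, -0.001], [0.001, 0.001, -1.0]]
ft_force: [-4.8, 1.9, 16.2]
grip_width: 0.0319
gripper_force: 41.3
```

The spring reached the seated height (0.032) with light contact. Releasing and lifting clear.

```bash
python3 -m handwheel '0 0 0 0 0 0 0.4;0 0 0 0 0 0 0.45;0 0 0 0 0 0 0.5;0 0 0 0 0 0 0.5;0 0 1 0 0 0 0.5;0 0 4 0 0 0 0.5;0 0 8 0 0 0 0.5;0 0 12 0 0 0 0.5'
python3 -m handwheel '-2 -4 4 0 0 0 0.5;-4 -8 6 0 0 0 0.5;-8 -12 8 0 0 0 0.5;-12 -15 8 0 0 0 0.5;-15 -18 8 0 0 0 0.5;-15 -18 8 0 0 0 0.5;-15 -18 8 0 0 0 0.5;-15 -18 8 0 0 0 0.5'
python3 - <<'E'
from h import *
sc=snap('scene','s14'); tp=snap('top','t14'); s0=load('scene0'); t0=load('top0')
g=lambda i:cv2.cvtColor(i['color'],cv2.COLOR_RGB2GRAY)
def near(im,p,z,thr,R=14):
    c=np.int32(proj(im,p)); a=g(im)[c[1]-R:c[1]+R,c[0]-R:c[0]+R]; m=(a<thr).astype(np.uint8)
    n,l,st,ce=cv2.connectedComponentsWithStats(m)
    return c,[(int(st[i,4]),np.round(ce[i]+c-R).tolist(),np.round(onz(im,*(ce[i]+c-R),z)*1000).tolist()) for i in range(1,n) if st[i,4]>4]
# valve tips/stems expected vs seen: bright stems
for n,p in (('L',(.4965,-.1415,.095)),('S',(.586,-.2205,.095)),('sprtop',(.501,-.225,.059)),('sprbot',(.501,-.225,.013))): print(n,proj(sc,p),proj(tp,p))
print('spring scene',near(sc,(.501,-.225,.036),.036,70,22)); print('spring top',near(tp,(.501,-.225,.036),.036,70,16))
# sockets/blue: difference to the start
for im,i0,n in ((sc,s0,'scene'),(tp,t0,'top')):
    for q,p in (('long',(.611,.008,.04)),('short',(.517,.008,.026)),('blue',(.436,.022,.03))):
        c=np.int32(proj(im,p)); d=np.abs(g(im).astype(int)-g(i0))[c[1]-22:c[1]+22,c[0]-12:c[0]+12]; print(n,q,c,(d>40).mean().round(3))
s=status.observe(); print(s['time_s'],np.round(s['position'],3))
E
```

```text
time_s: 24.55
position: [0.5001, -0.2247, 0.152]
tool_rot: [[0.999, 0.053, -0.001], [0.053, -0.999, 0.001], [-0.001, -0.001, -1.0]]
ft_force: [0.6, -0.7, -0.0]
grip_width: 0.0426
gripper_force: 0.0
time_s: 25.22
position: [0.3489, -0.4067, 0.2311]
tool_rot: [[0.999, 0.049, 0.0], [0.049, -0.999, -0.001], [0.0, 0.001, -1.0]]
ft_force: [1.2, 1.2, 0.4]
grip_width: 0.0428
gripper_force: 0.0
L [215.3643906  241.59231298] [431.59790048 232.66404445]
S [162.07184616 294.99229047] [479.12898229 179.88869779]
sprtop [167.27546518 265.01556066] [477.85515787 234.39476937]
sprbot [174.01167342 281.80059031] [471.82700742 238.78229475]
spring scene (array([170, 273], dtype=int32), [(122, [155.0, 254.0], [454.0, -253.0, 36.0]), (65, [168.0, 262.0], [476.0, -230.0, 36.0]), (521, [167.0, 282.0], [518.0, -230.0, 36.0]), (13, [148.0, 277.0], [502.0, -262.0, 36.0])])
spring top (array([474, 236], dtype=int32), [(571, [475.0, 238.0], [499.0, -226.0, 36.0])])
scene long [320 307] 0.0
scene short [312 265] 0.0
scene blue [312 227] 0.0
top long [340 172] 0.0
top short [339 226] 0.0
top blue [331 272] 0.0
25.3167 [ 0.351 -0.405  0.231]
```

```bash
python3 - <<'E'
from h import *
for a,b in (('s14','scene0'),('t14','top0')):
    i,j=load(a),load(b); d=np.abs(i['color'].astype(int)-j['color']).max(2)
    g=cv2.cvtColor(i['color'],cv2.COLOR_RGB2GRAY)
    for n,z0,z1,p in (('L',.011,.095,(.4965,-.1415)),('S',.011,.095,(.586,-.2205)),('spr',.013,.059,(.501,-.225)),('cap',.011,.041,(.5785,-.137))):
        row=[]
        for f in np.linspace(0,1,6):
            c=proj(i,(*p,z0+f*(z1-z0))); x,y=np.int32(np.round(c)); row.append(([x,y],d[y,x-14:x+15:2].tolist()))
        print(a,n)
        for r in row: print('  ',[int(v) for v in r[0]],r[1])
E
```

```text
s14 L
   [224, 274] [4, 85, 41, 42, 85, 93, 97, 112, 125, 147, 164, 172, 162, 63, 9]
   [222, 268] [11, 7, 7, 103, 102, 60, 40, 44, 78, 119, 144, 152, 153, 156, 73]
   [221, 261] [14, 14, 14, 12, 7, 7, 16, 41, 77, 6, 4, 5, 5, 7, 10]
   [219, 255] [15, 14, 14, 15, 15, 15, 47, 69, 44, 15, 14, 15, 15, 13, 14]
   [217, 248] [18, 16, 17, 17, 17, 18, 68, 107, 85, 17, 18, 18, 18, 17, 18]
   [215, 242] [17, 17, 18, 18, 18, 17, 67, 76, 57, 17, 17, 16, 16, 17, 17]
s14 S
   [176, 325] [4, 9, 37, 42, 47, 70, 83, 98, 119, 135, 147, 143, 1, 13, 15]
   [173, 320] [15, 10, 7, 2, 87, 35, 42, 46, 80, 101, 125, 144, 152, 148, 6]
   [170, 314] [14, 14, 15, 14, 13, 8, 6, 43, 53, 88, 68, 99, 43, 9, 4]
   [168, 308] [14, 15, 15, 16, 14, 14, 45, 68, 46, 8, 11, 11, 11, 11, 13]
   [165, 301] [15, 14, 14, 14, 15, 13, 69, 69, 50, 10, 15, 14, 15, 14, 15]
   [162, 295] [8, 14, 86, 85, 86, 75, 24, 11, 58, 15, 15, 13, 15, 14, 14]
s14 spr
   [174, 282] [87, 26, 18, 35, 22, 27, 25, 19, 45, 2, 38, 6, 5, 15, 14]
   [173, 279] [16, 18, 7, 4, 4, 23, 26, 35, 40, 41, 11, 55, 12, 7, 15]
   [171, 275] [15, 14, 19, 81, 63, 7,
[... 1794 characters left out ...]
2, 27, 26, 31, 9, 33, 54, 39, 5, 42, 37, 23, 40, 57]
   [475, 236] [5, 3, 23, 25, 26, 26, 41, 40, 9, 38, 44, 2, 41, 45, 57]
   [477, 235] [5, 18, 23, 30, 16, 30, 15, 5, 41, 37, 16, 42, 43, 57, 56]
   [478, 234] [6, 21, 30, 21, 19, 11, 4, 35, 35, 1, 40, 40, 54, 55, 55]
t14 cap
   [421, 195] [8, 9, 6, 6, 10, 79, 99, 99, 96, 99, 102, 79, 46, 58, 8]
   [422, 195] [9, 5, 6, 4, 40, 102, 99, 97, 97, 100, 101, 11, 61, 31, 8]
   [422, 194] [6, 7, 9, 6, 36, 96, 95, 92, 87, 98, 94, 6, 65, 30, 5]
   [423, 193] [8, 7, 3, 11, 70, 97, 91, 54, 85, 99, 72, 51, 58, 10, 7]
   [423, 192] [7, 6, 7, 18, 72, 97, 81, 23, 75, 96, 69, 51, 57, 11, 8]
   [424, 191] [8, 6, 2, 39, 93, 95, 62, 52, 94, 95, 5, 63, 28, 6, 7]
```

All four parts are seen upright at their expected positions and heights, and the sockets are unmoved. Handing in.

```bash
python3 -c "
from rig import env
print(env.close_job())"
```

```text
the job is handed in; nothing more can be done
None
```

I set all four parts down in their own inserts, the sockets and look-alikes showed no movement in the images, and I handed the job in at about 25 s; no verdict came back.

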